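# Hang the rinsed cup on the free drying peg

### The job

Free the steel rinse cup by swinging the yellow keeper arm off it, all the way round to its stop, and leave the arm there. Then put the cup upside down over the empty drying peg, lowering it until its rim rests fully on the black base before you let go. Leave the green cup and the other things on the bench where they are.

Things in the scene. Friction and masses are not known exactly. Their poses are not given: they have to be found in the camera images.
- cup: Loose steel cup, straight, 52 mm outer diameter, 80 mm long, wall 3 mm, bottom 4 mm, about 140 g. Origin: centre of the outside of its closed bottom; +z along its axis to the open mouth. It starts lying in the cradle, mouth to the robot's left and dipping 15 degrees, mid-axis 66 mm above the table. Best gripped across its diameter 30 mm from the bottom, gripper leaning over the bottom end.
- cup_rim (a point): Centre of the cup's open mouth, in the plane of its rim (80 mm from cup along its +z).
- cradle: Fixed blue base plate 170 x 70 x 10 mm with two sloping steel rods (8 mm thick, 32 mm apart) that carry the cup from below, and, 78 mm along +x, in front of the mouth, a post 18 mm thick and 102 mm high that carries the keeper. Origin on the table under the middle of the cup; +x level, the way the cup's mouth faces; +z up.
- keeper (a joint): Angle of the keeper, a yellow arm that swings level about a vertical hinge on the cradle's post. 0: it lies back over the length of the cup, 6 mm above it, blocking it; 1.6 rad: its stop, arm square to the cup, on the cradle's -y side. Grows counter-clockwise seen from above. Light friction holds it where it is left.
- keeper_hinge (a point): On the keeper's hinge axis (vertical), at the underside of the arm, 103 mm above the table.
- keeper_knob (a point): Centre of the top of the round red upright knob (16 mm thick, 34 mm high above the arm) at the keeper's free end, 80 mm from the hinge axis; the top is 147 mm above the table.
- free_stand: The empty drying stand: fixed black disc 96 mm in diameter, 12 mm thick, with a white upright peg in the middle, 36 mm in diameter up to 30 mm above the table, then tapering to 16 mm, tip 68 mm above the table. Origin: on the table under the peg's axis; z up.
- free_seat (a point): On the empty stand's peg axis at the top face of the black disc, 12 mm above the table: the centre of the cup's mouth must come here.
- used_stand: A second, identical fixed drying stand, already occupied by the green cup. Origin on the table under its peg's axis.
- other_cup: Green plastic cup of the same size as the steel one, loose, already upside down on the occupied stand; its top is 92 mm above the table. Origin: centre of the outside of its closed bottom (now on top), +z down. To be left alone.
- flux_bottle: Loose amber bottle, 44 mm in diameter, 110 mm high, standing. Origin: centre of its underside. To be left alone.
- tape: Loose yellow tape roll lying flat, 90 mm in diameter, 18 mm high. Origin: centre of its underside. To be left alone.
- screwdriver: Loose screwdriver lying on the bench. Origin on its underside; lies along its x. To be left alone.
- board: Loose green circuit board 80 x 55 mm, 14 mm high with its parts, lying flat. Origin: centre of its underside. To be left alone.
Mind the look-alikes: they are no part of the job. What is shaped like the free_stand but orange or purple is not meant. There is more than one size of the cradle; the job needs the smaller.

How it is judged:
By the outcome, as a careful person would: the job done as asked, in the order asked, and still so for the second after the job is handed in, with the robot touching nothing.
It also fails if it takes over 56 s, if anything falls off the work surface, if the arm or the gripper's body presses on something with over 40 N, if the wrist force passes 120 N, or if a joint passes its speed limit or range.

### The arm

A 6-joint arm with a two-finger parallel gripper is mounted at the origin on the work surface. World frame = base frame: x ahead of the robot, y to its left, z up, the work surface at z = 0. Lengths are in m, angles in rad, forces in N, time in s.
With the tool pointing down it reaches from about 0.4 to 0.825 m from the base axis. Payload 7 kg.
Tool frame: the origin (TCP) lies at the very end of the fingers, on their centre line; the grasp point (between the pads) lies 19 mm behind it; z points along the fingers, y is the line along which they close (so a half turn about z gives the same grasp; the last joint's range is limited). The gripper opens to 88 mm and grips with 3 to 60 N. Pads are 19 mm wide; open, the fingers measure 130 mm over their backs; the gripper's body (78 mm by 193 mm) begins 47 mm behind the grasp point.
Start: joints at [-0.97, 0.359, 0.012, 0, -1.224, -0.288], TCP at [0.208, -0.642, 0.227] pointing down, gripper open.
Joint ranges: [-3.07, 3.07], [-1.43, 2.12], [-1.02, 1.25], [-3.03, 1.67], [-3.05, -0], [-3.03, 3.03]. Speed limits (rad/s): [2.39, 2.39, 3.01, 3.14, 3.14, 3.14].

### API

Orientations are given as a unit quaternion [w, x, y, z].
In Python, from rig import * gives the robot as it stands.
- The arm moves only by the tool step_arm, never from a script. Its argument "commands" is a list of rows, each an object of numbers: "tx", "ty", "tz": the shift along the tool's x, y, z scaled (see below); "rx", "ry", "rz": the turn, a rotation vector about the tool's x, y, z scaled (see below). In form: [{"tx": .., "ty": .., "tz": .., "rx": .., "ry": .., "rz": ..}, ...]. A call has 1 to 20 rows; each row shifts and turns the commanded pose from where the row before left it, along the tool's axes as they then stand; what a row does not reach is not made up. The controller multiplies each number of a shift by 50 mm and each number of a turn by 6 degrees. A row lasts 1/8 s, in which the tool goes at most 62.5 mm and 10.7 degrees, less where a joint would pass 70% of its speed; a pose out of reach is approached as far as the arm can. A call with a number of a shift or a turn outside -1 to 1 is refused whole. A call with a gripper value outside its range is refused whole. "fingers" is the opening, from 0 (shut) to 1 (fully open), set as the call begins (left out, the last holds). The fingers move at their own pace and stop on an object; "squeeze" is the grip in N (left out, the last holds). Time passes only in rows, so rows that do not move let the fingers close. It gives the time, the measured TCP pose, the force, the opening and the grip force at its end, in the units of the state.
- get_state(): the state, without advancing time (a new reading comes with each control period).
- get_image(name): name is "scene" or "side" or "wrist"; returns (picture, depth): 384x512x3 uint8, red, green, blue; 384x512 float32, m along the optical axis (not along the pixel's ray), 0 where there is no reading.
- camera_info(name): a dict with "vertical_fov" (degrees; the focal length in pixels is half the picture's height over the tangent of half this angle, whatever the lens; pixels are square), "cx", "cy" (the principal point, pixels), "R" (3x3) and "t" (3): a world point X has camera coordinates R X + t. Camera axes: x right, y down, z forward; pixel columns grow to the right and rows downward; lengths in m; the calibration is good to about 2 mm. A picture is of the moment at which its call begins: read the wrist's pose just before it. camera_info takes no time and is no camera call; for the wrist camera it gives the pose at the moment of the call.
- job_done(): hands the job in; it is judged then, once.
The state is a dict: "time_s": time; "q": joint angles; "joint_velocities": joint speeds; "joint_torque": joint torques, N m; "eef_pos": TCP position; "ee_rot": TCP orientation; "contact_force": force on the tool from outside, world axes, zero at the start; "moment": the same for the moment, N m; "grip_width": finger opening in m; "gripper_force": force on a finger pad.
Only numpy, scipy, OpenCV 4.12 (cv2) and the standard library are available. Lean on these libraries where they do the work, as an engineer would, in place of code of your own. Each camera call takes 0.05 s, during which the arm holds its last target. There are 200 camera calls.

## Working session

There is one attempt and no reset: what is moved stays moved. The work goes in short steps, Python scripts to look and compute and a tool call to move; the robot and the scene stay as the last step left them, time stands still between calls to the robot, and variables do not carry over. Pictures are saved under pics/ and viewed, at most 10 in all, crops included, and the job is handed in when it is done.

Besides the shell and the picture viewer there is one more tool, called after "Request:" by a JSON object that holds its "api" and its "payload". step_arm: Moves the arm, as the interface text tells. Shifts and turns lie within -1 to 1; 1 stands for 50 mm of shift or 6 degrees of turn. Its arguments: {"type":"object","properties":{"commands":{"type":"array","items":{"type":"object","properties":{"tx":{"type":"number"},"ty":{"type":"number"},"tz":{"type":"number"},"rx":{"type":"number"},"ry":{"type":"number"},"rz":{"type":"number"}}}},"fingers":{"type":"number"},"squeeze":{"type":"number"}},"required":["commands"]}

```bash
mkdir -p pics; ls; cat > h.py <<'E'
from rig import *
import numpy as np, cv2, pickle
from scipy.spatial.transform import Rotation as Rn
def grab(n):
    ci=camera_info(n); im,d=get_image(n); pickle.dump((ci,im,d),open(f'{n}.pkl','wb')); return ci,im,d
def cloud(ci,d):
    f=d.shape[0]/2/np.tan(np.radians(ci['vertical_fov'])/2)
    v,u=np.indices(d.shape); p=np.stack([(u-ci['cx'])/f*d,(v-ci['cy'])/f*d,d],-1)
    return (p-np.array(ci['t']))@np.array(ci['R'])
E
python3 - <<'E'
from h import *
o=[]
for n in ('scene','side','wrist'):
    ci,im,d=grab(n); print(n,ci,(d>0).mean()); cv2.imwrite(f'pics/{n}0.png',im[:,:,::-1])
print(get_state())
E
```

```text
pics
scene {'vertical_fov': 47.052038305192646, 'cx': 266.93595865389835, 'cy': 187.51314783474803, 'R': array([[ 0.77722854,  0.62917365, -0.00750385],
       [ 0.36878782, -0.46516746, -0.80474516],
       [-0.509815  ,  0.62270358, -0.59357301]]), 't': array([-0.41248919, -0.09431787,  1.66299993])} 0.9961191813151041
side {'vertical_fov': 46.37275472054442, 'cx': 256.51055859302136, 'cy': 182.5276786178057, 'R': array([[-0.69757222, -0.71649812, -0.00484246],
       [-0.5226134 ,  0.51340904, -0.68065145],
       [ 0.49017164, -0.47227281, -0.7325914 ]]), 't': array([0.37863977, 0.36460599, 1.37840374])} 0.9957784016927084
wrist {'vertical_fov': 60.04550800481397, 'cx': 259.9218600361018, 'cy': 190.99441268111187, 'R': array([[-0.30772507,  0.95147468,  0.00110274],
       [ 0.91708408,  0.29629331,  0.26677156],
       [ 0.25349965,  0.0831036 , -0.96375916]]), 't': array([ 0.67396701, -0.03345157,  0.39043913])} 0.9960428873697916
{'time_s': 0.15, 'q': array([-9.69898549e-01,  3.59246716e-01,  1.12357535e-02, -2.65987267e-04,
       -1.22409993e+00, -2.88095925e-01]), 'joint_velocities': array([-1.42089572e-03, -2.74149955e-03,  2.56716759e-03,  6.69437141e-04,
       -7.43000758e-05, -2.39193307e-05]), 'joint_torque': array([-1.43638088e-03, -5.83277106e+01,  2.93291938e+01,  7.00134158e+00,
        8.79747357e-03, -1.09899868e-04]), 'eef_pos': array([ 0.20756475, -0.64188449,  0.22580549]), 'ee_rot': array([-1.69734216e-04, -1.55719324e-01,  9.87801116e-01,  6.47183974e-04]), 'contact_force': array([-0.09294832,  0.52855476, -0.80697429]), 'moment': array([0.00723037, 0.01035632, 0.0054207 ]), 'gripper_force': 0.0, 'grip_width': 0.08750246683140855}
```

View pics/scene0.png

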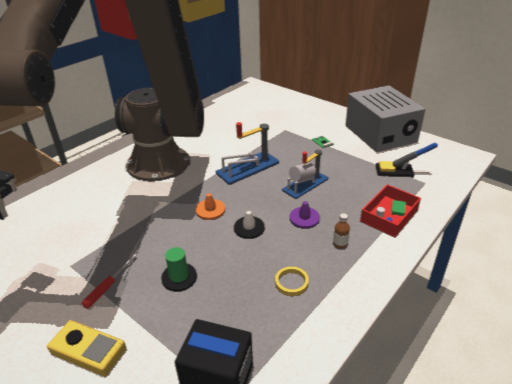

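View pics/side0.png

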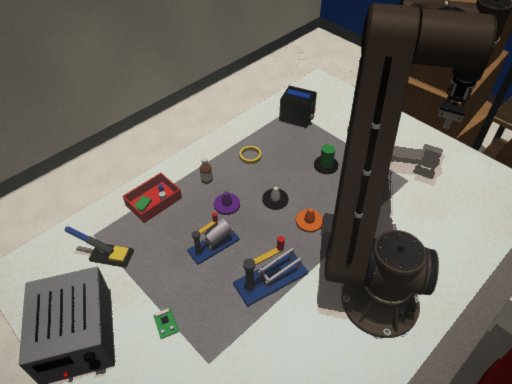

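The scene view shows the small cradle with the steel cup at about (305,175), its red knob at (304,157) and its post at (318,157). The empty black stand with the white peg is at (249,225). In the side view the cup is at (215,235), the knob at (214,218), the post at (197,242) and the stand at (275,197). The larger cradle is empty.

```bash
cat > m.py <<'E'
from h import *
def load(n): ci,im,d=pickle.load(open(f'{n}.pkl','rb')); return ci,im,d,cloud(ci,d)
if __name__=='__main__':
  for n,cb,st in (('scene',(275,145,335,205),(228,200,272,242)),('side',(180,205,250,268),(255,178,295,215))):
    ci,im,d,P=load(n); hsv=cv2.cvtColor(im,cv2.COLOR_RGB2HSV).astype(int)
    def box(b): 
        m=np.zeros(d.shape,bool); m[b[1]:b[3],b[0]:b[2]]=1; return m&(d>0)
    H,S,V=[hsv[...,i] for i in range(3)]; B=box(cb)
    masks=dict(knob=B&((H<8)|(H>172))&(S>150)&(V>60),arm=B&(H>15)&(H<32)&(S>150),blue=B&(H>100)&(H<125)&(S>130),
      post=B&(V<75)&(P[...,2]>.03),cup=B&(S<60)&(P[...,2]>.05)&(V>85),disc=box(st)&(V<60)&(P[...,2]>.004),peg=box(st)&(S<60)&(V>120)&(P[...,2]>.018))
    for k,m in masks.items():
        p=P[m]
        if len(p)==0: print(n,k,0);continue
        print(n,k,len(p),'med',p.__class__ and np.median(p,0).round(4),'lo',np.percentile(p,3,0).round(4),'hi',np.percentile(p,97,0).round(4))
        if k in('disc','blue'):
            q=p[(p[:,2]>.005)&(p[:,2]<.02)]; 
            if k=='disc': (c,r)=cv2.minEnclosingCircle(q[:,:2].astype(np.float32)*1000); print('  circ',c,r,np.median(q[:,2]))
            else: print('  rect',cv2.minAreaRect(q[:,:2].astype(np.float32)*1000),np.median(q[:,2]))
        if k in('knob','peg'):
            q=p[p[:,2]>p[:,2].max()-.006]; print('  top',q.mean(0).round(4),p[:,2].max(),len(q))
        pickle.dump(p,open(f'{n}_{k}.pkl','wb'))
E
python3 m.py
```

```text
scene knob 27 med [0.5256 0.2024 0.1355] lo [0.5201 0.1965 0.1153] hi [0.5309 0.2078 0.1475]
  top [0.5248 0.2017 0.1462] 0.14750053409732874 10
scene arm 35 med [0.5261 0.2482 0.1097] lo [0.5195 0.2165 0.1015] hi [0.5308 0.2774 0.1128]
scene blue 281 med [0.5342 0.2077 0.0092] lo [0.359  0.1446 0.0052] hi [0.5559 0.2972 0.0136]
  rect ((447.7767333984375, 233.61610412597656), (163.84930419921875, 210.02471923828125), 83.24791717529297) 0.009329506324239555
scene post 73 med [0.5293 0.2805 0.0661] lo [0.5217 0.1566 0.031 ] hi [0.535  0.2882 0.1063]
scene cup 387 med [0.5224 0.1865 0.0788] lo [0.4898 0.161  0.0531] hi [0.5408 0.2882 0.1135]
scene disc 360 med [ 0.5278 -0.081   0.0111] lo [ 0.4747 -0.113   0.0062] hi [ 0.5577 -0.0291  0.0145]
  circ (514.1141967773438, -70.37650299072266) 47.26107406616211 0.011185862213653128
scene peg 108 med [ 0.5189 -0.0746  0.0464] lo [ 0.507  -0.083   0.0283] hi [ 0.5267 -0.0629  0.0661]
  top [ 0.5133 -0.0688  0.0652] 0.06847121078396093 17
side knob 17 med [0.5174 0.2094 0.1483] lo [0.5147 0.204  0.1187] hi [0.5255 0.2148 0.1526]
  top [0.5189 
[... 177 characters left out ...]
77  0.1596 0.0059] hi [0.5497 0.3129 0.017 ]
  rect ((512.256591796875, 232.23287963867188), (166.73703002929688, 65.32707214355469), 79.92294311523438) 0.011451024951584374
side post 315 med [0.5139 0.2563 0.081 ] lo [0.3054 0.1775 0.0336] hi [0.5297 0.2979 0.1548]
side cup 289 med [0.5002 0.2133 0.086 ] lo [0.4853 0.1786 0.0641] hi [0.5239 0.2545 0.1032]
side disc 314 med [ 0.5011 -0.0519  0.0132] lo [ 0.4674 -0.1039  0.0075] hi [ 0.5518 -0.0195  0.0192]
  circ (512.5353393554688, -61.84323501586914) 50.45420837402344 0.01316568071366981
side peg 13 med [ 0.5101 -0.0628  0.0667] lo [ 0.5037 -0.0718  0.0627] hi [ 0.5169 -0.0566  0.0701]
  top [ 0.5105 -0.063   0.0673] 0.07055469343057749 11
```

```bash
cat >> h.py <<'E'
def pose():
    s=get_state(); q=s['ee_rot']; return np.array(s['eef_pos']),Rn.from_quat([q[1],q[2],q[3],q[0]]),s
def plan(p1,R1=None,cur=None):
    """shift in tool axes (units of 50mm) before turning; rotvec in tool axes (units 6deg)"""
    p,R,s=pose() if cur is None else (*cur,None); print('t',s and s['time_s'],'p',p.round(4)); print('axes x,y,z:',R.as_matrix().T.round(3).tolist())
    print('shift',(R.inv().apply(np.array(p1)-p)/.05).round(2))
    if R1 is not None: print('turn ',np.degrees((R.inv()*R1).as_rotvec()).round(2)/6)
def axes(z,y):
    z=np.array(z,float);z/=np.linalg.norm(z);y=np.array(y,float);y-=z*(y@z);y/=np.linalg.norm(y)
    return Rn.from_matrix(np.stack([np.cross(y,z),y,z],1))
E
python3 - <<'E'
from m import *
ci,im,d,P=load('scene')
for n,(u,v) in dict(orange=(209,196),purple=(305,203),green=(176,252),bottle=(343,217),tape=(278,280),bigpost=(264,127),bigknob=(239,126)).items(): print(n,P[v,u].round(3))
ci,_,_,_=load('wrist'); C=-ci['R'].T@ci['t']; p,R,s=pose(); print('cam in tool',R.inv().apply(C-p),'look',R.inv().apply(ci['R'][2]))
plan([.52,.20,.33],axes([0,0,-1],[-1,0,0]))
E
```

```text
orange [ 0.359 -0.078  0.059]
purple [0.622 0.074 0.066]
green [ 0.494 -0.331  0.091]
bottle [0.769 0.046 0.106]
tape [ 0.712 -0.176  0.   ]
bigpost [0.316 0.251 0.15 ]
bigknob [0.291 0.148 0.19 ]
cam in tool [ 0.07190874  0.00042352 -0.15865446] look [-2.66900543e-01 -1.96366176e-04  9.63724059e-01]
t 0.15 p [ 0.2076 -0.6419  0.2258]
axes x,y,z: [[-0.952, -0.308, 0.0], [-0.308, 0.952, 0.001], [-0.001, 0.001, -1.0]]
shift [-11.13  14.1   -2.07]
turn  [ 1.16666667e-02  6.66666667e-03 -1.20133333e+01]
```

Request:
{"api": "step_arm", "payload": {"commands": [{"tx": -0.85,"ty": 0.6,"tz": -0.2},{"tx": -0.85,"ty": 0.6,"tz": -0.2},{"tx": -0.85,"ty": 0.6,"tz": -0.2},{"tx": -0.85,"ty": 0.6,"tz": -0.2},{"tx": -0.85,"ty": 0.6,"tz": -0.2},{"tx": -0.85,"ty": 0.6,"tz": -0.2},{"tx": -0.85,"ty": 0.6,"tz": -0.2},{"tx": -0.85,"ty": 0.6,"tz": -0.2},{"tx": -0.85,"ty": 0.6,"tz": -0.2},{"tx": -0.4,"ty": 0.97},{"tx": -0.4,"ty": 0.97},{"tx": -0.4,"ty": 0.97},{"tx": -0.4,"ty": 0.97},{"tx": -0.4,"ty": 0.97},{"tx": -0.4,"ty": 0.97},{"tx": -0.4,"ty": 0.97},{"tx": -0.4,"ty": 0.97},{"tx": -0.4,"ty": 0.97}], "fingers": 0}}

```text
$.commands[0]: bad value
```

Request:
{"api": "step_arm", "payload": {"commands": [{"rz": -1},{"rz": -1},{"rz": -1},{"rz": -1},{"rz": -1},{"rz": -1},{"rz": -1},{"rz": -1},{"rz": -1},{"rz": -1},{"rz": -1},{"rz": -1},{}]}}

```text
$.commands[0]: bad value
```

```bash
python3 - <<'E'
from h import *
p,R,s=pose(); print(p,s['time_s'],s['q'].round(2)); ci,im,d=grab('wrist'); cv2.imwrite('pics/w1.png',im[:,:,::-1])
grab('scene')
E
sed -i "s/^  for n,cb,st in.*/  for n,cb,st in (('wrist',(0,0,512,384),(0,0,1,1)),):/" m.py; python3 m.py
```

```text
[ 0.20756475 -0.64188449  0.22580549] 0.15 [-0.97  0.36  0.01 -0.   -1.22 -0.29]
wrist knob 552 med [ 0.3681 -0.5228  0.0204] lo [ 0.355  -0.5562  0.0143] hi [ 0.3793 -0.4696  0.0247]
  top [ 0.1845 -0.6437  0.3176] 0.3175547964187412 1
wrist arm 9448 med [ 0.3618 -0.6949  0.0199] lo [ 0.1628 -1.3152 -0.6573] hi [ 0.6016 -0.5979  0.3251]
wrist blue 1313 med [ 0.1784 -0.6316  0.3298] lo [ 0.1682 -0.7088  0.3038] hi [ 0.2049 -0.6019  0.3352]
  rect ((0.0, 0.0), (0.0, 0.0), 0.0) nan
wrist post 65883 med [ 0.1836 -0.6503  0.3165] lo [ 0.156  -0.706   0.2548] hi [ 0.2141 -0.5968  0.338 ]
wrist cup 746 med [ 0.1847 -0.6649  0.2982] lo [ 0.1508 -0.7032  0.227 ] hi [ 0.2198 -0.5901  0.3253]
wrist disc 0
wrist peg 0
  return _methods._mean(a, axis=axis, dtype=dtype,
  ret = ret.dtype.type(ret / rcount)
```

View pics/w1.png

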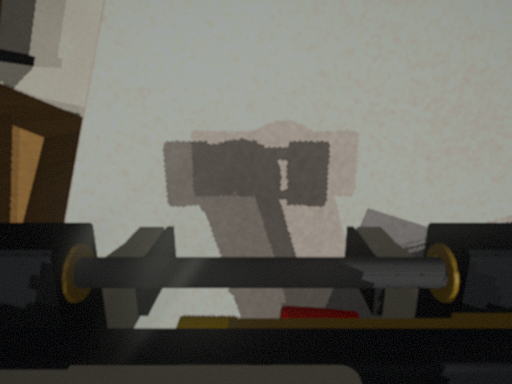

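The move was refused and the arm hasn't moved, so this wrist view still shows only the bench and the fingers at rows 230-300. I'll resend with all six numbers in each row.

Request:
{"api": "step_arm", "payload": {"commands": [{"tx": -0.85,"ty": 0.6,"tz": -0.2,"rx": 0,"ry": 0,"rz": 0},{"tx": -0.85,"ty": 0.6,"tz": -0.2,"rx": 0,"ry": 0,"rz": 0},{"tx": -0.85,"ty": 0.6,"tz": -0.2,"rx": 0,"ry": 0,"rz": 0},{"tx": -0.85,"ty": 0.6,"tz": -0.2,"rx": 0,"ry": 0,"rz": 0},{"tx": -0.85,"ty": 0.6,"tz": -0.2,"rx": 0,"ry": 0,"rz": 0},{"tx": -0.85,"ty": 0.6,"tz": -0.2,"rx": 0,"ry": 0,"rz": 0},{"tx": -0.85,"ty": 0.6,"tz": -0.2,"rx": 0,"ry": 0,"rz": 0},{"tx": -0.85,"ty": 0.6,"tz": -0.2,"rx": 0,"ry": 0,"rz": 0},{"tx": -0.85,"ty": 0.6,"tz": -0.2,"rx": 0,"ry": 0,"rz": 0},{"tx": -0.4,"ty": 0.97,"tz": 0,"rx": 0,"ry": 0,"rz": 0},{"tx": -0.4,"ty": 0.97,"tz": 0,"rx": 0,"ry": 0,"rz": 0},{"tx": -0.4,"ty": 0.97,"tz": 0,"rx": 0,"ry": 0,"rz": 0},{"tx": -0.4,"ty": 0.97,"tz": 0,"rx": 0,"ry": 0,"rz": 0},{"tx": -0.4,"ty": 0.97,"tz": 0,"rx": 0,"ry": 0,"rz": 0},{"tx": -0.4,"ty": 0.97,"tz": 0,"rx": 0,"ry": 0,"rz": 0},{"tx": -0.4,"ty": 0.97,"tz": 0,"rx": 0,"ry": 0,"rz": 0}], "fingers": 0}}

```text
time_s: 2.25
eef_pos: [0.517, 0.1002, 0.3168]
ee_rot: [0.0, -0.156, 0.988, 0.0]
contact_force: [1.6, -0.4, 1.1]
grip_width: 0.0004
gripper_force: 0.0
```

Request:
{"api": "step_arm", "payload": {"commands": [{"tx": 0,"ty": 0,"tz": 0,"rx": 0,"ry": 0,"rz": -1},{"tx": 0,"ty": 0,"tz": 0,"rx": 0,"ry": 0,"rz": -1},{"tx": 0,"ty": 0,"tz": 0,"rx": 0,"ry": 0,"rz": -1},{"tx": 0,"ty": 0,"tz": 0,"rx": 0,"ry": 0,"rz": -1},{"tx": 0,"ty": 0,"tz": 0,"rx": 0,"ry": 0,"rz": -1},{"tx": 0,"ty": 0,"tz": 0,"rx": 0,"ry": 0,"rz": -1},{"tx": 0,"ty": 0,"tz": 0,"rx": 0,"ry": 0,"rz": -1},{"tx": 0,"ty": 0,"tz": 0,"rx": 0,"ry": 0,"rz": -1},{"tx": 0,"ty": 0,"tz": 0,"rx": 0,"ry": 0,"rz": -1},{"tx": 0,"ty": 0,"tz": 0,"rx": 0,"ry": 0,"rz": -1},{"tx": 0,"ty": 0,"tz": 0,"rx": 0,"ry": 0,"rz": -1},{"tx": 0,"ty": 0,"tz": 0,"rx": 0,"ry": 0,"rz": -1}]}}

```text
time_s: 3.75
eef_pos: [0.5171, 0.0984, 0.3165]
ee_rot: [0.0, 0.708, -0.706, -0.0]
contact_force: [-0.4, -0.9, -0.5]
grip_width: 0.0006
gripper_force: 0.0
```

```bash
python3 - <<'E'
from h import *
p,R,s=pose(); print(p,s['time_s'],s['q'].round(2)); print(R.as_matrix().T.round(3)); ci,im,d=grab('wrist'); cv2.imwrite('pics/w2.png',im[:,:,::-1])
print(-ci['R'].T@ci['t'],ci['R'][2])
E
python3 m.py 2>/dev/null
```

```text
[0.51714892 0.09842466 0.31654138] 3.75 [ 0.56  0.06 -0.16 -0.   -1.34 -0.56]
[[ 0.002 -1.    -0.   ]
 [-1.    -0.002  0.   ]
 [-0.     0.    -1.   ]]
[0.51710479 0.02696547 0.47527069] [-5.19271397e-04  2.66604470e-01 -9.63805887e-01]
wrist knob 7280 med [0.8241 0.2286 0.0287] lo [0.29   0.1445 0.0043] hi [0.8763 0.3401 0.1972]
  top [0.5647 0.0759 0.4093] 0.4101438368712761 4
wrist arm 8669 med [0.4982 0.0754 0.4034] lo [ 0.2916 -0.0855  0.0118] hi [0.7565 0.2301 0.4125]
wrist blue 5730 med [0.2965 0.1525 0.0142] lo [0.2363 0.0728 0.0097] hi [0.5388 0.2417 0.0227]
  rect ((528.7708740234375, 141.07180786132812), (188.556640625, 603.7006225585938), 85.38765716552734) 0.014164149647592784
wrist post 52896 med [0.517  0.0727 0.4071] lo [0.4706 0.0598 0.363 ] hi [0.5689 0.0888 0.4259]
wrist cup 8288 med [0.5037 0.0727 0.4   ] lo [ 0.2553 -0.0606  0.052 ] hi [0.7634 0.2542 0.4301]
wrist disc 0
wrist peg 0
```

View pics/w2.png

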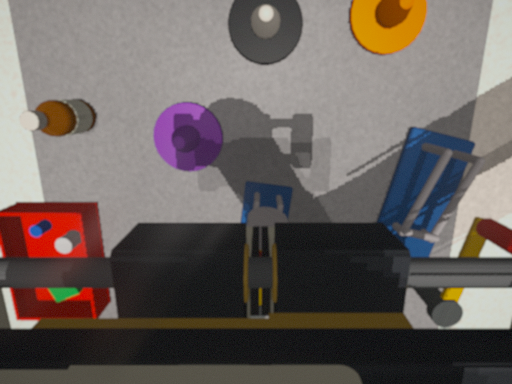

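The wrist view shows the free stand at (265,22) near the top edge, the purple stand at (188,137), and the big cradle to the right. The gripper hides the small cradle, so I'll move 0.2 m in +y.

Request:
{"api": "step_arm", "payload": {"commands": [{"tx": -0.8,"ty": 0,"tz": -0.1,"rx": 0,"ry": 0,"rz": 0},{"tx": -1,"ty": 0,"tz": -0.1,"rx": 0,"ry": 0,"rz": 0},{"tx": -1,"ty": 0,"tz": 0,"rx": 0,"ry": 0,"rz": 0},{"tx": -1,"ty": 0,"tz": 0,"rx": 0,"ry": 0,"rz": 0},{"tx": -0.2,"ty": 0,"tz": 0,"rx": 0,"ry": 0,"rz": 0}]}}

```text
time_s: 4.42
eef_pos: [0.5171, 0.3011, 0.3256]
ee_rot: [-0.001, -0.707, 0.707, 0.0]
contact_force: [0.2, 0.1, 0.3]
grip_width: 0.0003
gripper_force: 0.0
```

```bash
cp wrist.pkl wristA.pkl; python3 - <<'E'
from h import *
p,R,s=pose(); print(p,s['time_s'],s['q'].round(2)); ci,im,d=grab('wrist'); cv2.imwrite('pics/w3.png',im[:,:,::-1])
print(-ci['R'].T@ci['t'],ci['R'][2])
E
```

```text
[0.51712591 0.30109708 0.32560916] 4.425 [ 0.85  0.19 -0.   -0.   -1.38 -0.85]
[0.51702822 0.22972243 0.48440605] [-6.65501693e-04  2.65886648e-01 -9.64004070e-01]
```

View pics/w3.png

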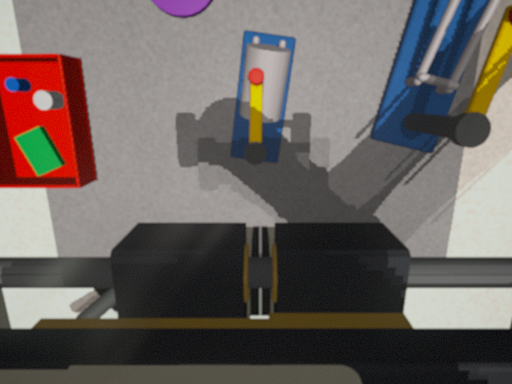

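The wrist view shows the blue plate with corners near (245,30), (295,37), (281,162) and (232,155). The knob is at (256,76), the post at (255,152), and the cup at about (268,80).

```bash
python3 - <<'E'
from m import *
ci,im,d,P=load('wrist'); hsv=cv2.cvtColor(im,cv2.COLOR_RGB2HSV).astype(int);H,S,V=[hsv[...,i] for i in range(3)]
B=np.zeros(d.shape,bool);B[22:172,222:305]=1;B&=d>0
def st(k,m): p=P[m];print(k,len(p),'mean',p.mean(0).round(4),'z',np.percentile(p[:,2],[5,50,95]).round(4));return p
kn=st('knobtop',B&((H<8)|(H>172))&(S>150)&(P[...,2]>.14))
c,r=cv2.minEnclosingCircle(kn[:,:2].astype(np.float32)*1000);print(c,r)
ar=st('arm',B&(H>15)&(H<32)&(S>150)&(P[...,2]>.1)); 
l=cv2.fitLine(ar[:,:2].astype(np.float32),cv2.DIST_HUBER,0,.01,.01).ravel();print('armdir',l,np.degrees(np.arctan2(l[1],l[0])))
bl=st('blue',B&(H>100)&(H<125)&(S>110)&(P[...,2]<.025)&(P[...,2]>.003)); print(cv2.minAreaRect(bl[:,:2].astype(np.float32)*1000))
po=st('posttop',B&(V<90)&(S<80)&(P[...,2]>.095)); c,r=cv2.minEnclosingCircle(po[:,:2].astype(np.float32)*1000);print(c,r)
cu=st('cup',B&(S<60)&(P[...,2]>.055)&(P[...,2]<.105)&(V>100)); print(cv2.minAreaRect(cu[:,:2].astype(np.float32)*1000))
# ridge of cup per y
for y in np.arange(.155,.26,.01):
    q=cu[abs(cu[:,1]-y)<.005]; 
    if len(q): print(round(y,3),np.percentile(q[:,0],[2,50,98]).round(4),np.percentile(q[:,2],[2,98]).round(4))
ci,im,d,P=load('wristA'); hsv=cv2.cvtColor(im,cv2.COLOR_RGB2HSV).astype(int);V=hsv[...,2];S=hsv[...,1]
B=np.zeros(d.shape,bool);B[0:72,220:312]=1;B&=d>0
di=st('disc',B&(V<110)&(P[...,2]>.005)&(P[...,2]<.025)); c,r=cv2.minEnclosingCircle(di[:,:2].astype(np.float32)*1000);print(c,r)
print(np.percentile(di,[1,99],0))
pg=st('peg',B&(P[...,2]>.03)); t=pg[pg[:,2]>pg[:,2].max()-.004];print(t.mean(0),len(t)); 
for n in('scene',): 
  print(pickle.load(open(n+'_disc.pkl','rb')).shape)
E
```

```text
knobtop 180 mean [0.5209 0.2081 0.1473] z [0.1462 0.1473 0.1485]
(520.80810546875, 208.1425018310547) 7.096998691558838
arm 685 mean [0.5216 0.2439 0.1114] z [0.11   0.1114 0.1128]
armdir [0.00933069 0.9999565  0.5216239  0.2438784 ] 89.46538
blue 1842 mean [0.5165 0.2384 0.0103] z [0.0088 0.0104 0.0117]
((514.9996948242188, 229.6303253173828), (166.0971221923828, 67.16227722167969), 82.36251831054688)
posttop 399 mean [0.5228 0.2873 0.1133] z [0.1121 0.1134 0.1146]
(522.8863525390625, 287.0791015625) 13.048715591430664
cup 2488 mean [0.5094 0.2057 0.0854] z [0.0679 0.0861 0.0989]
((511.8182067871094, 206.61441040039062), (95.63815307617188, 50.23216247558594), 82.38296508789062)
0.155 [0.5192 0.5225 0.5245] [0.0553 0.0587]
0.165 [0.4879 0.5131 0.5291] [0.0551 0.0784]
0.175 [0.4847 0.5121 0.5322] [0.0677 0.1012]
0.185 [0.4851 0.509  0.5335] [0.0808 0.1008]
0.195 [0.486  0.5068 0.5338] [0.0777 0.0981]
0.205 [0.4871 0.5031 0.5351] [0.0747 0.0951]
0.215 [0.4884 0.5053 0.5366] [0.0713 0.0921]
0.225 [0.4901 0.5063 0.5392] [0.0684 0.0895]
0.235 [0.4911 0.5072 0.5382] [0.0667 0.0863]
0.245 [0.4922 0.5083 0.5384] [0.0642 0.0833]
0.255 [0.4936 0.5046 0.5341] [0.0618 0.0806]
disc 3252 mean [ 0.5111 -0.0571  0.0125] z [0.0109 0.0124 0.014 ]
(510.9211120605469, -64.96576690673828) 47.51151657104492
[[ 0.46647079 -0.09219394  0.01014331]
 [ 0.55545655 -0.02004071  0.01565515]]
peg 730 mean [ 0.5117 -0.0617  0.0512] z [0.0326 0.0513 0.0675]
[ 0.51137393 -0.06560672  0.06671079] 151
(360, 3)
```

Every height matches the text: knob top 147 mm, base disc 12 mm, peg tip 67 mm. Next I place the closed fingers beside the knob on the robot's side.

Request:
{"api": "step_arm", "payload": {"commands": [{"tx": 0.94,"ty": 0.42,"tz": 0,"rx": 0,"ry": 0,"rz": 0},{"tx": 0.94,"ty": 0.42,"tz": 0,"rx": 0,"ry": 0,"rz": 0},{"tx": 0,"ty": 0,"tz": 1,"rx": 0,"ry": 0,"rz": 0},{"tx": 0,"ty": 0,"tz": 1,"rx": 0,"ry": 0,"rz": 0},{"tx": 0,"ty": 0,"tz": 1,"rx": 0,"ry": 0,"rz": 0},{"tx": 0,"ty": 0,"tz": 0.96,"rx": 0,"ry": 0,"rz": 0},{"tx": 0,"ty": 0,"tz": 0,"rx": 0,"ry": 0,"rz": 0}]}}

```text
time_s: 5.35
eef_pos: [0.4735, 0.202, 0.126]
ee_rot: [-0.003, -0.706, 0.708, 0.0]
contact_force: [-0.3, -0.5, 1.1]
grip_width: 0.0005
gripper_force: 0.0
```

Request:
{"api": "step_arm", "payload": {"commands": [{"tx": -0.04,"ty": -0.22,"tz": 0,"rx": 0,"ry": 0,"rz": 0},{"tx": -0.05,"ty": -0.23,"tz": 0,"rx": 0,"ry": 0,"rz": 0},{"tx": 0.03,"ty": -0.2,"tz": 0,"rx": 0,"ry": 0,"rz": 0},{"tx": 0.03,"ty": -0.2,"tz": 0,"rx": 0,"ry": 0,"rz": 0},{"tx": 0,"ty": -0.21,"tz": 0,"rx": 0,"ry": 0,"rz": 0},{"tx": -0.04,"ty": -0.19,"tz": 0,"rx": 0,"ry": 0,"rz": 0},{"tx": -0.04,"ty": -0.19,"tz": 0,"rx": 0,"ry": 0,"rz": 0},{"tx": -0.04,"ty": -0.19,"tz": 0,"rx": 0,"ry": 0,"rz": 0},{"tx": -0.1,"ty": -0.17,"tz": 0,"rx": 0,"ry": 0,"rz": 0},{"tx": -0.1,"ty": -0.16,"tz": 0,"rx": 0,"ry": 0,"rz": 0},{"tx": -0.12,"ty": -0.16,"tz": 0,"rx": 0,"ry": 0,"rz": 0},{"tx": -0.16,"ty": -0.14,"tz": 0,"rx": 0,"ry": 0,"rz": 0},{"tx": -0.18,"ty": -0.14,"tz": 0,"rx": 0,"ry": 0,"rz": 0},{"tx": -0.23,"ty": -0.12,"tz": 0,"rx": 0,"ry": 0,"rz": 0}]}}

```text
time_s: 7.1
eef_pos: [0.602, 0.2571, 0.1286]
ee_rot: [-0.0, -0.707, 0.708, -0.0]
contact_force: [-0.8, 0.0, 0.0]
grip_width: 0.0009
gripper_force: 0.6
```

```bash
cat > k.py <<'E'
from m import *
grab('scene');grab('side');p,R,s=pose();print(p,s['contact_force'].round(1),s['time_s'])
for n in('scene','side'):
    ci,im,d,P=load(n); hsv=cv2.cvtColor(im,cv2.COLOR_RGB2HSV).astype(int);H,S,V=[hsv[...,i] for i in range(3)]
    B=(d>0)&(abs(P[...,0]-.55)<.12)&(abs(P[...,1]-.24)<.1)&(P[...,2]>.1)&(P[...,2]<.16)
    for k,m in(('knob',B&((H<8)|(H>172))&(S>140)),('arm',B&(H>15)&(H<32)&(S>140))):
        q=P[m]; print(n,k,len(q),q.mean(0).round(3) if len(q) else '', np.degrees(np.arctan2(*(np.median(q,0)[:2]-[.5225,.287])[::-1])).round(1) if len(q) else '')
E
python3 k.py
```

```text
[0.60216988 0.25780028 0.12838585] [-0.1  0.2 -1.1] 7.2
scene knob 3 [0.607 0.27  0.114] -12.6
scene arm 32 [0.568 0.274 0.109] -17.3
side knob 36 [0.599 0.28  0.135] -5.0
side arm 53 [0.568 0.283 0.112] -5.0
```

The arm looks nearly at its stop. I'll push on in +y until the force shows contact with it.

Request:
{"api": "step_arm", "payload": {"commands": [{"tx": -0.06,"ty": 0,"tz": 0,"rx": 0,"ry": 0,"rz": 0},{"tx": -0.06,"ty": 0,"tz": 0,"rx": 0,"ry": 0,"rz": 0}]}}

```text
time_s: 7.45
eef_pos: [0.6015, 0.2619, 0.1287]
ee_rot: [-0.0, -0.707, 0.708, -0.0]
contact_force: [3.0, -9.1, 0.1]
grip_width: 0.0001
gripper_force: 4.5
```

Request:
{"api": "step_arm", "payload": {"commands": [{"tx": -0.05,"ty": 0,"tz": 0,"rx": 0,"ry": 0,"rz": 0},{"tx": 0,"ty": 0,"tz": 0,"rx": 0,"ry": 0,"rz": 0}]}}

```text
time_s: 7.7
eef_pos: [0.6015, 0.262, 0.1287]
ee_rot: [-0.002, -0.706, 0.708, -0.001]
contact_force: [4.3, -10.5, 0.8]
grip_width: 0.0005
gripper_force: 5.4
```

The tip no longer advances and the force is rising, so the keeper is at its stop. I back off, go up, and plan the grasp.

Request:
{"api": "step_arm", "payload": {"commands": [{"tx": 0.2,"ty": 0,"tz": 0,"rx": 0,"ry": 0,"rz": 0},{"tx": 0.6,"ty": 0,"tz": 0,"rx": 0,"ry": 0,"rz": 0},{"tx": 0,"ty": 0,"tz": -1,"rx": 0,"ry": 0,"rz": 0},{"tx": 0,"ty": 0,"tz": -1,"rx": 0,"ry": 0,"rz": 0},{"tx": 0,"ty": 0,"tz": -0.6,"rx": 0,"ry": 0,"rz": 0}], "fingers": 1}}

```text
time_s: 8.32
eef_pos: [0.602, 0.2251, 0.2619]
ee_rot: [0.002, -0.707, 0.708, -0.0]
contact_force: [0.7, -0.9, -0.6]
grip_width: 0.045
gripper_force: 0.0
```

```bash
cat >> h.py <<'E'
u=np.array([.132,.991,0])/np.hypot(.132,.991); up=np.array([0,0,1.]); n=np.array([-u[1],u[0],0])
G=np.array([.5108,.2,.0688]); zg=np.cos(np.radians(65))*u-np.sin(np.radians(65))*up
Rg=axes(zg,n); Tg=G+.019*zg
E
python3 k.py; python3 - <<'E'
from h import *
print('Tg',Tg); plan(Tg-.1*zg,Rg)
E
```

```text
[0.60295964 0.22565109 0.26344106] [-0.3  0.   0.3] 8.425
scene knob 30 [0.606 0.272 0.132] -10.1
scene arm 39 [0.57  0.278 0.109] -10.8
side knob 22 [0.598 0.283 0.136] -3.1
side arm 46 [0.566 0.285 0.113] -3.5
Tg [0.51186019 0.20795945 0.05158015]
t 8.425 p [0.603  0.2257 0.2634]
axes x,y,z: [[-0.001, -1.0, -0.004], [-1.0, 0.001, -0.007], [0.007, 0.004, -1.0]]
shift [1.2  1.95 2.41]
turn  [ 0.215      -4.115       1.24833333]
```

Request:
{"api": "step_arm", "payload": {"commands": [{"tx": 0.6,"ty": 0.98,"tz": 0,"rx": 0,"ry": 0,"rz": 0},{"tx": 0.6,"ty": 0.97,"tz": 0,"rx": 0,"ry": 0,"rz": 0},{"tx": 0,"ty": 0,"tz": 0.5,"rx": 0.04,"ry": -0.82,"rz": 0.25},{"tx": 0,"ty": 0,"tz": 0,"rx": 0.04,"ry": -0.82,"rz": 0.25},{"tx": 0,"ty": 0,"tz": 0,"rx": 0.04,"ry": -0.82,"rz": 0.25},{"tx": 0,"ty": 0,"tz": 0,"rx": 0.04,"ry": -0.82,"rz": 0.25},{"tx": 0,"ty": 0,"tz": 0,"rx": 0.04,"ry": -0.83,"rz": 0.25},{"tx": 0,"ty": 0,"tz": 0,"rx": 0,"ry": 0,"rz": 0}]}}

```text
time_s: 9.43
eef_pos: [0.5037, 0.1638, 0.2332]
ee_rot: [0.159, -0.642, 0.737, 0.144]
contact_force: [1.0, 0.6, 0.7]
grip_width: 0.0875
gripper_force: 0.0
```

```bash
python3 - <<'E'
from h import *
plan(Tg-.09*zg,Rg); s=get_state(); print(s['q'].round(2),s['grip_width'])
E
```

```text
t 9.425 p [0.5037 0.1638 0.2332]
axes x,y,z: [[-0.126, -0.9, -0.418], [-0.991, 0.135, 0.008], [0.049, 0.415, -0.908]]
shift [ 0.71 -0.06  1.87]
turn  [ 0.05666667 -0.05       -0.06      ]
[ 0.38  0.06 -0.26 -0.43 -1.07 -0.34] 0.08746037909630512
```

Request:
{"api": "step_arm", "payload": {"commands": [{"tx": 0.36,"ty": -0.06,"tz": 0.9,"rx": 0.05,"ry": -0.05,"rz": -0.06},{"tx": 0.35,"ty": 0,"tz": 0.97,"rx": 0,"ry": 0,"rz": 0},{"tx": 0,"ty": 0,"tz": 0,"rx": 0,"ry": 0,"rz": 0}]}}

```text
time_s: 9.8
eef_pos: [0.5048, 0.1712, 0.1302]
ee_rot: [0.158, -0.644, 0.734, 0.144]
contact_force: [0.7, 0.0, 0.8]
grip_width: 0.0877
gripper_force: 0.0
```

```bash
python3 - <<'E'
from h import *
plan(Tg,Rg); s=get_state(); print(s['contact_force'])
ci,im,d=grab('wrist'); cv2.imwrite('pics/w4.png',im[:,:,::-1])
E
```

```text
t 9.8 p [0.5048 0.1712 0.1302]
axes x,y,z: [[-0.119, -0.9, -0.418], [-0.992, 0.128, 0.007], [0.047, 0.416, -0.908]]
shift [-0.02 -0.06  1.74]
turn  [ 0.07666667 -0.04666667  0.005     ]
[0.69934659 0.03360852 0.76094142]
```

View pics/w4.png

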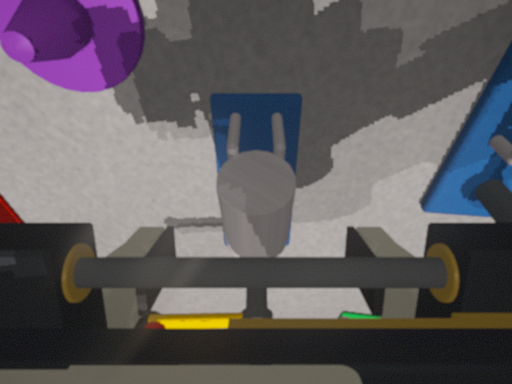

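The cup's closed end at (257,180) is centred between the fingers, which span columns 105-415 with their centre near 260, and the keeper is clear. I approach and grip.

Request:
{"api": "step_arm", "payload": {"commands": [{"tx": 0,"ty": -0.06,"tz": 0.6,"rx": 0.06,"ry": -0.04,"rz": 0},{"tx": 0,"ty": 0,"tz": 0.6,"rx": 0,"ry": 0,"rz": 0},{"tx": -0.02,"ty": 0,"tz": 0.54,"rx": 0,"ry": 0,"rz": 0},{"tx": 0,"ty": 0,"tz": 0,"rx": 0,"ry": 0,"rz": 0}]}}

```text
time_s: 10.35
eef_pos: [0.5161, 0.2096, 0.0563]
ee_rot: [0.166, -0.644, 0.733, 0.142]
contact_force: [0.7, 0.7, 0.1]
grip_width: 0.0879
gripper_force: 0.0
```

```bash
python3 - <<'E'
from h import *
plan(Tg,Rg); s=get_state(); print(s['contact_force'])
E
```

```text
t 10.35 p [0.5161 0.2096 0.0563]
axes x,y,z: [[-0.115, -0.898, -0.426], [-0.992, 0.13, -0.006], [0.061, 0.421, -0.905]]
shift [0.08 0.08 0.07]
turn  [-0.04166667  0.03333333  0.045     ]
[0.74986485 0.72997745 0.10495162]
```

Request:
{"api": "step_arm", "payload": {"commands": [{"tx": 0,"ty": 0,"tz": 0,"rx": 0,"ry": 0,"rz": 0},{"tx": 0,"ty": 0,"tz": 0,"rx": 0,"ry": 0,"rz": 0},{"tx": 0,"ty": 0,"tz": 0,"rx": 0,"ry": 0,"rz": 0},{"tx": 0,"ty": 0,"tz": 0,"rx": 0,"ry": 0,"rz": 0},{"tx": 0,"ty": 0,"tz": 0,"rx": 0,"ry": 0,"rz": 0},{"tx": 0,"ty": 0,"tz": 0,"rx": 0,"ry": 0,"rz": 0}], "fingers": 0, "squeeze": 30}}

```text
time_s: 11.1
eef_pos: [0.5127, 0.209, 0.0555]
ee_rot: [0.164, -0.644, 0.733, 0.144]
contact_force: [-10.1, 0.9, 8.1]
grip_width: 0.0521
gripper_force: 30.0
```

```bash
cat >> h.py <<'E'
a=np.cos(np.radians(15))*u-np.sin(np.radians(15))*up; MID=np.array([.512,.2095,.0665])
def place(rimz,out_deg,ct,rt,seat=np.array([.5111,-.0652])):
    """tool pose with cup (axis ct, rim rt in tool frame) upside down, rim centre above seat at rimz"""
    o=np.array([np.cos(np.radians(out_deg)),np.sin(np.radians(out_deg)),0]); y=np.cross(o,up)
    # y_tool=y ; cup axis ct -> down
    yt=np.array([0,1,0.])-ct*ct[1]; yt/=np.linalg.norm(yt)
    M=np.stack([np.cross(y,-up),y,-up],1)@np.stack([np.cross(yt,ct),yt,ct],1).T
    return np.array([*seat,rimz])-M@rt, Rn.from_matrix(M)
E
python3 - <<'E'
from h import *
p,R,s=pose(); ct=R.inv().apply(a); rt=R.inv().apply(MID+.04*a-p); print('ct',ct,'angle',np.degrees(np.arccos(ct[2])),'rt',rt)
ct[1]=0; ct/=np.linalg.norm(ct); rt[1]=0; pickle.dump((ct,rt),open('cup.pkl','wb'))
plan(p+[0,0,.16])
T,Rp=place(.15,-7,ct,rt); print(T,Rp.as_matrix().T.round(3)); plan(T,Rp,(p+[0,0,.16],R))
E
```

```text
ct [-0.76361276 -0.00184283  0.64567187] angle 49.783931532234206 rt [-0.03561996  0.00063385  0.0160854 ]
t 11.1 p [0.5127 0.209  0.0555]
axes x,y,z: [[-0.117, -0.897, -0.426], [-0.992, 0.13, -0.001], [0.056, 0.422, -0.905]]
shift [-1.36 -0.   -2.9 ]
[ 0.52173593 -0.06650593  0.18758581] [[ 0.641 -0.079  0.764]
 [-0.122 -0.993  0.   ]
 [ 0.758 -0.093 -0.646]]
t None p [0.5127 0.209  0.2155]
axes x,y,z: [[-0.117, -0.897, -0.426], [-0.992, 0.13, -0.001], [0.056, 0.422, -0.905]]
shift [ 5.16 -0.9  -1.81]
turn  [  3.395        9.64833333 -15.62333333]
```

Request:
{"api": "step_arm", "payload": {"commands": [{"tx": -0.14,"ty": 0,"tz": -0.3,"rx": 0,"ry": 0,"rz": 0},{"tx": -0.4,"ty": 0,"tz": -0.86,"rx": 0,"ry": 0,"rz": 0},{"tx": -0.4,"ty": 0,"tz": -0.86,"rx": 0,"ry": 0,"rz": 0},{"tx": -0.42,"ty": 0,"tz": -0.88,"rx": 0,"ry": 0,"rz": 0},{"tx": 0,"ty": 0,"tz": 0,"rx": 0,"ry": 0,"rz": 0}]}}

```text
time_s: 11.72
eef_pos: [0.5171, 0.209, 0.2215]
ee_rot: [0.17, -0.644, 0.733, 0.14]
contact_force: [0.7, -0.0, -1.8]
grip_width: 0.0523
gripper_force: 30.0
```

Request:
{"api": "step_arm", "payload": {"commands": [{"tx": 0,"ty": 0,"tz": 0,"rx": 0.2,"ry": 0.568,"rz": -0.919},{"tx": 0,"ty": 0,"tz": 0,"rx": 0.2,"ry": 0.568,"rz": -0.919},{"tx": 0,"ty": 0,"tz": 0,"rx": 0.2,"ry": 0.568,"rz": -0.919},{"tx": 0,"ty": 0,"tz": 0,"rx": 0.2,"ry": 0.568,"rz": -0.919},{"tx": 0,"ty": 0,"tz": 0,"rx": 0.2,"ry": 0.568,"rz": -0.919},{"tx": 0,"ty": 0,"tz": 0,"rx": 0.2,"ry": 0.568,"rz": -0.919}]}}

```text
time_s: 12.48
eef_pos: [0.5147, 0.2087, 0.2156]
ee_rot: [-0.107, 0.828, -0.545, 0.073]
contact_force: [-0.3, -0.6, -1.3]
grip_width: 0.0524
gripper_force: 30.0
```

```bash
cat > pl.py <<'E'
import sys; from h import *
ct,rt=pickle.load(open('cup.pkl','rb')); T,Rp=place(float(sys.argv[1]),float(sys.argv[2]),ct,rt); plan(T,Rp); s=get_state(); print('q',s['q'].round(2),'F',s['contact_force'].round(1),'w',s['grip_width'].round(4),'T',T.round(3))
E
python3 pl.py .15 -7
```

```text
t 12.475 p [0.5147 0.2087 0.2156]
axes x,y,z: [[0.396, -0.918, 0.003], [-0.887, -0.383, -0.257], [0.237, 0.099, -0.966]]
shift [5.11 2.13 0.03]
turn  [  2.17166667   6.175      -10.09666667]Traceback (most recent call last):
  File "pl.py", line 2, in <module>
    ct,rt=pickle.load(open('cup.pkl','rb')); T,Rp=place(float(sys.argv[1]),float(sys.argv[2]),ct,rt); plan(T,Rp); s=get_state(); print('q',s['q'].round(2),'F',s['contact_force'].round(1),'w',s['grip_width'].round(4),'T',T.round(3))
                                                                                                                                                                                               ^^^^^^^^^^^^^^^^^^^^^
AttributeError: 'float' object has no attribute 'round'
```

Lifted and tracking well; I continue the turn.

Request:
{"api": "step_arm", "payload": {"commands": [{"tx": 0,"ty": 0,"tz": 0,"rx": 0.2,"ry": 0.565,"rz": -0.92},{"tx": 0,"ty": 0,"tz": 0,"rx": 0.2,"ry": 0.565,"rz": -0.92},{"tx": 0,"ty": 0,"tz": 0,"rx": 0.2,"ry": 0.565,"rz": -0.92},{"tx": 0,"ty": 0,"tz": 0,"rx": 0.2,"ry": 0.565,"rz": -0.92},{"tx": 0,"ty": 0,"tz": 0,"rx": 0.2,"ry": 0.565,"rz": -0.92},{"tx": 0,"ty": 0,"tz": 0,"rx": 0.2,"ry": 0.565,"rz": -0.92},{"tx": 0,"ty": 0,"tz": 0,"rx": 0.2,"ry": 0.565,"rz": -0.92},{"tx": 0,"ty": 0,"tz": 0,"rx": 0.2,"ry": 0.565,"rz": -0.92},{"tx": 0,"ty": 0,"tz": 0,"rx": 0.2,"ry": 0.565,"rz": -0.92},{"tx": 0,"ty": 0,"tz": 0,"rx": 0.2,"ry": 0.565,"rz": -0.92},{"tx": 0,"ty": 0,"tz": 0,"rx": 0.2,"ry": 0.565,"rz": -0.92},{"tx": 0,"ty": 0,"tz": 0,"rx": 0,"ry": 0,"rz": 0}]}}

```text
time_s: 13.98
eef_pos: [0.5416, 0.2418, 0.2589]
ee_rot: [0.043, 0.916, -0.064, 0.394]
contact_force: [0.0, -0.0, -2.1]
grip_width: 0.052
gripper_force: 30.0
```

```bash
sed -i "s/s\['grip_width'\].round(4)/s['grip_width']/" pl.py; python3 pl.py .15 -7
```

```text
t 13.975 p [0.5416 0.2418 0.2589]
axes x,y,z: [[0.681, -0.083, 0.727], [-0.152, -0.988, 0.029], [0.716, -0.13, -0.686]]
shift [-0.79  6.11  1.5 ]
turn  [0.4   0.52  0.015]
q [ 0.88 -0.03 -1.02  1.44 -0.7  -0.68] F [ 0.  -0.  -2.1] w 0.0519939739535782 T [ 0.522 -0.067  0.188]
```

The direct turn ran joint 3 to its limit (-1.02). I'll fit a quick kinematic model from the logged poses and look for a lean direction that is reachable at the stand.

```bash
cat > kin.py <<'E'
from h import *
from scipy.optimize import least_squares
LO=np.array([-3.07,-1.43,-1.02,-3.03,-3.05,-3.03]);HI=np.array([3.07,2.12,1.25,1.67,0,3.03])
E_=Rn.from_euler
def fk(q,k,s4,s6):
    c,d,h,L1,L2,e,Lt,d6=k
    R=E_('z',q[0]);p=R.apply([c,d,h]);R=R*E_('y',q[1]);p=p+R.apply([0,0,L1]);R=R*E_('y',-q[2]);p=p+R.apply([L2,0,e])
    R=R*E_('x',s4*q[3])*E_('y',-q[4]);R=R*E_('y',np.pi/2)  # tool z along forearm x at q5=0
    R=R*E_('z',s6*q[5]+d6); return p+R.apply([0,0,Lt]),R
qd=lambda w,x,y,z:Rn.from_quat([x,y,z,w])
p,R,s=pose()
D=[([.56,.06,-.16,0,-1.34,-.56],[.5171,.0984,.3165],qd(0,.708,-.706,0)),([.85,.19,0,0,-1.38,-.85],[.5171,.3011,.3256],qd(0,-.707,.707,0)),
([-.9699,.35925,.01124,0,-1.2241,-.2881],[.20756,-.64188,.2258],qd(0,-.1557,.9878,0)),([.38,.06,-.26,-.43,-1.07,-.34],[.5037,.1638,.2332],qd(.159,-.642,.737,.144)),
([ 0.88,-.03,-1.02,1.44,-.7,-.68],[.5416,.2418,.2589],qd(.043,.916,-.064,.394))]
best=None
for s4 in(1,-1):
  for s6 in(1,-1):
    def res(k):
        o=[]
        for q,pp,RR in D:
            a_,b_=fk(q,k,s4,s6); o+=list((a_-pp)*10)+list((b_.inv()*RR).as_rotvec())
        return np.array(o+list((k[:7]-k0[:7])*.02))
    for d6 in(0,1.57,3.14,-1.57):
        k0=np.array([.05,-.19,.35,.4,.4,0,.3,d6]);r=least_squares(res,k0)
        if best is None or r.cost<best[0]: best=(r.cost,r.x,s4,s6,res(r.x))
_,K,S4,S6,rs=best
def ik(T,Rt,q0):
    f=lambda q:np.r_[(lambda a_:np.r_[(a_[0]-T)*10,(a_[1].inv()*Rt).as_rotvec()])(fk(q,K,S4,S6)),]
    r=least_squares(f,np.clip(q0,LO+1e-3,HI-1e-3),bounds=(LO,HI)); return r.x,np.linalg.norm(r.fun)
if __name__=='__main__':
    print(best[0],K.round(3),S4,S6,abs(rs).max())
    ct,rt=pickle.load(open('cup.pkl','rb')); q0=s['q']
    rng=np.random.default_rng(0)
    for o in range(-180,180,20):
        out=[]
        for rz in(.012,.10):
            T,Rp=place(rz,o,ct,rt); b=min((ik(T,Rp,g) for g in [q0,[-.1,.3,-.5,0,-1,0],[0,.3,-.5,-1.2,-1,1.5],[0,.5,0,1,-1,-1.5],[0,.5,0,-1.5,-1.5,2.5],[0,.5,0,-2.8,-1.5,0]]),key=lambda x:x[1]); out.append((b[1].round(3),b[0].round(2).tolist()))
        print(o,out)
E
python3 kin.py
```

```text
0.6495600191594484 [ 0.335 -0.163 -0.095  0.521  0.108  0.091  0.201  4.713] -1 -1 0.6244932307841868
-180 [(np.float64(0.857), [0.11, 0.56, -1.02, -0.19, -0.85, -1.52]), (np.float64(0.225), [0.14, 0.4, -1.02, -0.15, -0.96, -1.58])]
-160 [(np.float64(0.889), [0.14, 0.55, -1.02, -0.07, -0.84, -1.39]), (np.float64(0.274), [0.2, 0.38, -1.02, 0.03, -0.97, -1.48])]
-140 [(np.float64(0.953), [0.17, 0.52, -1.02, 0.05, -0.83, -1.24]), (np.float64(0.362), [0.24, 0.34, -1.02, 0.2, -0.96, -1.36])]
-120 [(np.float64(1.039), [0.19, 0.49, -1.02, 0.16, -0.8, -1.07]), (np.float64(0.467), [0.28, 0.29, -1.02, 0.34, -0.93, -1.2])]
-100 [(np.float64(1.136), [0.22, 0.44, -1.02, 0.25, -0.76, -0.85]), (np.float64(0.573), [0.31, 0.23, -1.02, 0.46, -0.88, -0.99])]
-80 [(np.float64(1.231), [0.23, 0.38, -1.02, 0.33, -0.7, -0.57]), (np.float64(0.667), [0.32, 0.15, -1.02, 0.56, -0.8, -0.73])]
-60 [(np.float64(1.313), [0.23, 0.31, -1.02, 0.36, -0.61, -0.21]), (np.float64(0.74), [0.32, 0.08, -1.02, 0.63, -0.69, -0.41])]
-40 [(np.float64(1.372), [0.21, 0.25, -1.02, 0.31, -0.52, 0.26]), (np.float64(0.787), [0.3, 0.0
[... 618 characters left out ...]
0.689), [0.02, 0.13, -1.02, -0.92, -0.61, -2.76])]
80 [(np.float64(1.162), [0.02, 0.42, -1.02, -0.7, -0.71, -2.44]), (np.float64(0.6), [-0.0, 0.21, -1.02, -0.88, -0.74, -2.42])]
100 [(np.float64(1.065), [0.02, 0.48, -1.02, -0.63, -0.78, -2.17]), (np.float64(0.496), [-0.01, 0.28, -1.02, -0.79, -0.84, -2.15])]
120 [(np.float64(0.975), [0.04, 0.52, -1.02, -0.53, -0.81, -1.96]), (np.float64(0.389), [0.01, 0.33, -1.02, -0.67, -0.9, -1.95])]
140 [(np.float64(0.903), [0.06, 0.54, -1.02, -0.42, -0.84, -1.79]), (np.float64(0.295), [0.04, 0.37, -1.02, -0.52, -0.94, -1.79])]
160 [(np.float64(0.862), [0.08, 0.56, -1.02, -0.31, -0.85, -1.65]), (np.float64(0.233), [0.09, 0.4, -1.02, -0.34, -0.96, -1.68])]
```

```bash
python3 - <<'E'
import re
s=open('kin.py').read()
s=s.replace("c,d,h,L1,L2,e,Lt,d6=k","c,d,h,L1,L2,e,Lt,d6,be,wx=k")
s=s.replace("R=R*E_('x',s4*q[3])*E_('y',-q[4]);","R=R*E_('y',be)*E_('x',s4*q[3])*E_('y',-be)*E_('y',-q[4]);")
s=s.replace("return p+R.apply([0,0,Lt]),R","return p+R0.apply([0,wx,0])+R.apply([0,0,Lt]),R")
s=s.replace("R=R*E_('y',np.pi/2)","R0=R;R=R*E_('y',np.pi/2)")
s=s.replace("(k[:7]-k0[:7])*.02","(k-k0)*.003")
s=s.replace("for d6 in(0,1.57,3.14,-1.57):","for d6,b0 in[(x,y) for x in(0,1.57,3.14,-1.57) for y in(0,1.5,-1.5)]:")
s=s.replace(".3,d6])",".3,d6,b0,0])")
open('kin.py','w').write(s)
E
sed -i "s/print(best\[0\],/print(rs.reshape(-1)[:30].reshape(5,6).round(2),best[0],/" kin.py; timeout 300 python3 kin.py | head -40
```

```text
[[ 0.    0.01  0.03 -0.01  0.01 -0.  ]
 [ 0.01 -0.   -0.02 -0.    0.   -0.  ]
 [ 0.01  0.01 -0.    0.   -0.   -0.  ]
 [-0.01 -0.   -0.   -0.01  0.    0.  ]
 [ 0.   -0.   -0.    0.01  0.    0.  ]] 0.001091935650369388 [ 1.00e-03  3.00e-03  1.93e-01  6.03e-01  4.60e-01  4.00e-03  3.78e-01
 -1.57e+00  1.00e-03 -1.94e-01] -1 -1 0.029522357954540612
-180 [(np.float64(0.0), [0.16, 0.8, 0.09, -0.12, -1.72, -1.69]), (np.float64(0.0), [0.16, 0.71, 0.13, -0.13, -1.86, -1.71])]
-160 [(np.float64(0.0), [0.29, 0.78, -0.04, 0.05, -1.62, -1.53]), (np.float64(0.0), [0.29, 0.68, 0.01, 0.05, -1.76, -1.52])]
-140 [(np.float64(0.0), [0.41, 0.73, -0.22, 0.22, -1.47, -1.41]), (np.float64(0.0), [0.41, 0.63, -0.17, 0.22, -1.62, -1.37])]
-120 [(np.float64(0.0), [0.53, 0.66, -0.44, 0.41, -1.29, -1.34]), (np.float64(0.0), [0.53, 0.55, -0.39, 0.39, -1.44, -1.27])]
-100 [(np.float64(0.0), [0.61, 0.57, -0.7, 0.65, -1.09, -1.34]), (np.float64(0.0), [0.62, 0.45, -0.64, 0.6, -1.25, -1.22])]
-80 [(np.float64(0.0), [0.61, 0.47, -0.98, 1.05, -0.92, -1.44]), (np.float64(0.0), [0.66, 0.33, -0.9, 0.88, -1.06, -1.23])]
-60
[... 826 characters left out ...]
1.08, -2.5]), (np.float64(0.0), [-0.47, 0.3, -0.3, -0.98, -1.16, -2.69])]
80 [(np.float64(0.0), [-0.42, 0.55, -0.18, -0.88, -1.28, -2.43]), (np.float64(0.0), [-0.41, 0.41, -0.14, -0.86, -1.39, -2.57])]
100 [(np.float64(0.0), [-0.33, 0.63, -0.04, -0.74, -1.46, -2.33]), (np.float64(0.0), [-0.33, 0.52, 0.01, -0.73, -1.58, -2.44])]
120 [(np.float64(0.0), [-0.22, 0.71, 0.07, -0.6, -1.61, -2.21]), (np.float64(0.0), [-0.22, 0.6, 0.12, -0.61, -1.73, -2.29])]
140 [(np.float64(0.0), [-0.1, 0.76, 0.14, -0.45, -1.71, -2.05]), (np.float64(0.0), [-0.1, 0.67, 0.19, -0.46, -1.84, -2.12])]
160 [(np.float64(0.0), [0.03, 0.8, 0.15, -0.29, -1.75, -1.87]), (np.float64(0.0), [0.03, 0.7, 0.2, -0.3, -1.88, -1.92])]
```

The model now fits to within millimetres. A lean with the gripper on the +y side of the stand (out = -110°) is comfortably within range, so I'll plan that path.

```bash
cat > path.py <<'E'
from kin import *
import sys
ct,rt=pickle.load(open('cup.pkl','rb')); T,Rp=place(float(sys.argv[1]),float(sys.argv[2]),ct,rt); plan(T,Rp)
q=s['q']; rv=(R.inv()*Rp).as_rotvec()
for name,seq in dict(turnfirst=[(0,.25),(0,.5),(0,.75),(0,1),(.5,1),(1,1)],shiftfirst=[(.5,0),(1,0),(1,.5),(1,1)]).items():
    qq=q
    for a_,b_ in seq:
        P=p+a_*(T-p); RR=R*Rn.from_rotvec(b_*rv); qq,r=ik(P,RR,qq); rim=P+RR.apply(rt); print(name,a_,b_,'res',round(r,3),qq.round(2),'rim',rim.round(3))
T2=T; print('shift after turn',(Rp.inv().apply(T-p)/.05).round(2))
E
python3 path.py .15 -110
```

```text
t 13.975 p [0.5416 0.2418 0.2589]
axes x,y,z: [[0.681, -0.083, 0.727], [-0.152, -0.988, 0.029], [0.716, -0.13, -0.686]]
shift [-0.97  6.33  1.31]
turn  [-12.455        0.12833333  11.39      ]
turnfirst 0 0.25 res 0.0 [ 1.12  0.16 -0.78  0.97 -1.08 -0.81] rim [0.531 0.248 0.222]
turnfirst 0 0.5 res 0.0 [ 1.12  0.35 -0.46  0.68 -1.38 -0.93] rim [0.535 0.251 0.222]
turnfirst 0 0.75 res 0.0 [ 1.03  0.52 -0.14  0.46 -1.66 -1.07] rim [0.54  0.253 0.221]
turnfirst 0 1 res 0.0 [ 0.9   0.65  0.17  0.26 -1.92 -1.27] rim [0.545 0.252 0.221]
turnfirst 0.5 1 res 0.0 [ 0.77  0.52 -0.19  0.34 -1.67 -1.23] rim [0.528 0.093 0.186]
turnfirst 1 1 res 0.0 [ 0.58  0.44 -0.47  0.48 -1.44 -1.19] rim [ 0.511 -0.065  0.15 ]
shiftfirst 0.5 0 res 0.239 [ 0.71 -0.13 -1.02  1.02 -0.6  -0.16] rim [0.512 0.084 0.186]
shiftfirst 1 0 res 0.291 [ 0.22 -0.19 -1.02  0.3  -0.07  1.01] rim [ 0.495 -0.074  0.151]
shiftfirst 1 0.5 res 0.065 [ 0.65  0.12 -1.02  1.03 -0.99 -0.97] rim [ 0.501 -0.066  0.15 ]
shiftfirst 1 1 res 0.0 [ 0.58  0.44 -0.47  0.48 -1.44 -1.19] rim [ 0.511 -0.065  0.15 ]
shift after turn [ 2.91 -1.53  5.65]
```

Request:
{"api": "step_arm", "payload": {"commands": [{"tx": 0,"ty": 0,"tz": 0,"rx": -0.96,"ry": 0.01,"rz": 0.88},{"tx": 0,"ty": 0,"tz": 0,"rx": -0.96,"ry": 0.01,"rz": 0.88},{"tx": 0,"ty": 0,"tz": 0,"rx": -0.96,"ry": 0.01,"rz": 0.88},{"tx": 0,"ty": 0,"tz": 0,"rx": -0.96,"ry": 0.01,"rz": 0.88},{"tx": 0,"ty": 0,"tz": 0,"rx": -0.96,"ry": 0.01,"rz": 0.88},{"tx": 0,"ty": 0,"tz": 0,"rx": -0.96,"ry": 0.01,"rz": 0.88},{"tx": 0,"ty": 0,"tz": 0,"rx": -0.96,"ry": 0.01,"rz": 0.88},{"tx": 0,"ty": 0,"tz": 0,"rx": -0.96,"ry": 0.01,"rz": 0.88},{"tx": 0,"ty": 0,"tz": 0,"rx": -0.96,"ry": 0.01,"rz": 0.87},{"tx": 0,"ty": 0,"tz": 0,"rx": -0.96,"ry": 0.01,"rz": 0.87},{"tx": 0,"ty": 0,"tz": 0,"rx": -0.96,"ry": 0.01,"rz": 0.87},{"tx": 0,"ty": 0,"tz": 0,"rx": -0.95,"ry": 0.01,"rz": 0.87},{"tx": 0,"ty": 0,"tz": 0,"rx": -0.95,"ry": 0.01,"rz": 0.87},{"tx": 0,"ty": 0,"tz": 0,"rx": 0,"ry": 0,"rz": 0}]}}

```text
time_s: 15.72
eef_pos: [0.542, 0.2414, 0.2573]
ee_rot: [-0.346, -0.519, 0.744, -0.24]
contact_force: [-0.0, 0.4, -0.9]
grip_width: 0.0522
gripper_force: 30.0
```

```bash
python3 pl.py .15 -110
```

```text
t 15.725 p [0.542  0.2414 0.2573]
axes x,y,z: [[-0.223, -0.606, 0.763], [-0.938, 0.347, 0.002], [-0.266, -0.715, -0.646]]
shift [ 2.93 -1.55  5.62]
turn  [ 0.05        0.005      -0.01666667]
q [ 0.9   0.66  0.17  0.25 -1.92 -1.27] F [-0.   0.4 -0.9] w 0.05224998746197199 T [ 0.507 -0.075  0.188]
```

Request:
{"api": "step_arm", "payload": {"commands": [{"tx": 0.42,"ty": -0.22,"tz": 0.8,"rx": 0,"ry": 0,"rz": 0},{"tx": 0.42,"ty": -0.22,"tz": 0.8,"rx": 0,"ry": 0,"rz": 0},{"tx": 0.42,"ty": -0.22,"tz": 0.8,"rx": 0,"ry": 0,"rz": 0},{"tx": 0.42,"ty": -0.22,"tz": 0.8,"rx": 0,"ry": 0,"rz": 0},{"tx": 0.42,"ty": -0.22,"tz": 0.8,"rx": 0,"ry": 0,"rz": 0},{"tx": 0.42,"ty": -0.22,"tz": 0.8,"rx": 0,"ry": 0,"rz": 0},{"tx": 0.42,"ty": -0.23,"tz": 0.8,"rx": 0,"ry": 0,"rz": 0},{"tx": 0,"ty": 0,"tz": 0,"rx": 0,"ry": 0,"rz": 0}]}}

```text
time_s: 16.73
eef_pos: [0.5061, -0.0773, 0.1899]
ee_rot: [-0.346, -0.52, 0.743, -0.24]
contact_force: [-0.3, 0.6, -1.6]
grip_width: 0.0519
gripper_force: 30.0
```

```bash
python3 pl.py .11 -110; python3 - <<'E'
from m import *
ims=[]
for n in('scene','side'):
    ci,im,d=grab(n); P=cloud(ci,d); f=192/np.tan(np.radians(ci['vertical_fov'])/2)
    c=ci['R']@np.array([.511,-.065,.1])+ci['t']; uu,vv=int(f*c[0]/c[2]+ci['cx']),int(f*c[1]/c[2]+ci['cy']); print(n,uu,vv)
    ims.append(cv2.resize(im[vv-50:vv+50,uu-50:uu+50,::-1],(400,400),interpolation=cv2.INTER_CUBIC))
cv2.imwrite('pics/p1.png',np.hstack(ims))
E
```

```text
t 16.725 p [ 0.5061 -0.0773  0.1899]
axes x,y,z: [[-0.22, -0.607, 0.764], [-0.939, 0.344, 0.003], [-0.265, -0.717, -0.645]]
shift [-0.68 -0.01  0.51]
turn  [ 0.03333333 -0.005       0.005     ]
q [ 0.58  0.44 -0.46  0.48 -1.45 -1.19] F [-0.3  0.6 -1.6] w 0.051869112904311565 T [ 0.507 -0.075  0.148]
scene 247 202
side 275 181
```

View pics/p1.png

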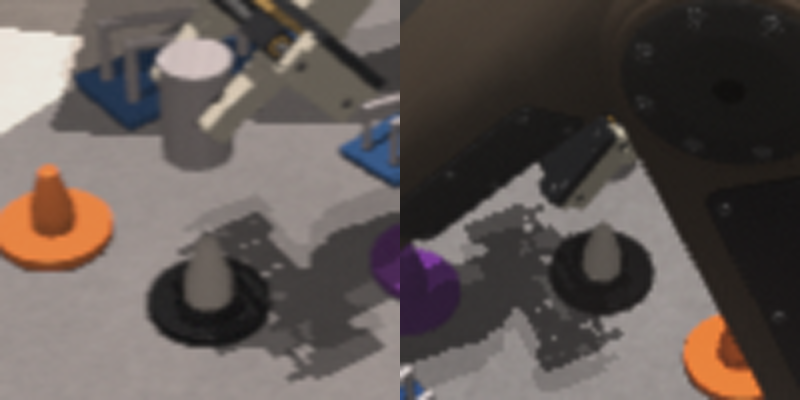

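The cup hangs mouth down above the peg, at (195,105) in the left crop with the peg at (208,270). The side view is blocked by the arm. I'll fit a cylinder to the cup's depth points and compare it with the peg in the same camera.

```bash
cat > fit.py <<'E'
from m import *
from scipy.optimize import least_squares
ci,im,d=grab('scene'); P=cloud(ci,d); p,R,s=pose(); ct,rt=pickle.load(open('cup.pkl','rb'))
rim=p+R.apply(rt); ax=R.apply(ct); print('predicted rim',rim.round(4),'axis',ax.round(3))
S=cv2.cvtColor(im,cv2.COLOR_RGB2HSV)[...,1]
rel=P-rim; h=-(rel@ax); rad=np.linalg.norm(rel+h[...,None]*ax,axis=-1)
m=(d>0)&(h>-.012)&(h<.045)&(rad<.034)&(S<60); m=cv2.erode(m.astype(np.uint8),np.ones((3,3)))>0
q=P[m]; z0=rim[2]+.02
f=lambda v:np.hypot(q[:,0]-v[0]-v[2]*(q[:,2]-z0),q[:,1]-v[1]-v[3]*(q[:,2]-z0))-.026
for loss in('soft_l1',):
    r=least_squares(f,[*rim[:2],0,0],loss=loss,f_scale=.002); v=r.x
    print(len(q),'axis at z0',v[:2].round(4),'tilt deg',np.degrees(v[2:]).round(2),'rms',np.sqrt((r.fun**2).mean()).round(4),'axis at rim',(v[:2]-.02*v[2:]).round(4),'zmin',np.percentile(q[:,2],1).round(4))
# peg in same camera
mp=(d>0)&(np.hypot(P[...,0]-.512,P[...,1]+.066)<.03)&(P[...,2]>.018)&(P[...,2]<.072)
mp=cv2.erode(mp.astype(np.uint8),np.ones((2,2)))>0; q=P[mp]
rr=lambda z:np.where(z<.03,.018,.018-.010*(z-.03)/.038)
g=lambda v:np.hypot(q[:,0]-v[0],q[:,1]-v[1])-rr(q[:,2])
r=least_squares(g,[.512,-.066],loss='soft_l1',f_scale=.002); print('peg',len(q),r.x.round(4),np.sqrt((r.fun**2).mean()).round(4))
E
python3 fit.py
```

```text
predicted rim [ 0.5124 -0.0641  0.1531] axis [ 0.     0.001 -1.   ]
104 axis at z0 [ 0.5114 -0.0659] tilt deg [ 0.57 -1.16] rms 0.0017 axis at rim [ 0.5112 -0.0655] zmin 0.1557
peg 113 [ 0.5103 -0.0659] 0.0022
```

Cup rim and peg axis agree within 1 mm against 5 mm of clearance, with about 1° of tilt. I lower it.

Request:
{"api": "step_arm", "payload": {"commands": [{"tx": -0.4,"ty": 0,"tz": 0.34,"rx": 0,"ry": 0,"rz": 0},{"tx": -0.4,"ty": 0,"tz": 0.34,"rx": 0,"ry": 0,"rz": 0},{"tx": -0.4,"ty": 0,"tz": 0.34,"rx": 0,"ry": 0,"rz": 0},{"tx": -0.4,"ty": 0,"tz": 0.34,"rx": 0,"ry": 0,"rz": 0},{"tx": -0.3,"ty": 0,"tz": 0.25,"rx": 0,"ry": 0,"rz": 0},{"tx": 0,"ty": 0,"tz": 0,"rx": 0,"ry": 0,"rz": 0}]}}

```text
time_s: 17.62
eef_pos: [0.5083, -0.0746, 0.0652]
ee_rot: [-0.346, -0.521, 0.742, -0.241]
contact_force: [-0.7, 0.8, -1.6]
grip_width: 0.0522
gripper_force: 30.0
```

```bash
python3 pl.py .012 -110; python3 fit.py
```

```text
t 17.625 p [ 0.5083 -0.0746  0.0652]
axes x,y,z: [[-0.219, -0.606, 0.765], [-0.94, 0.341, 0.002], [-0.262, -0.718, -0.644]]
shift [-0.23  0.01  0.22]
turn  [ 0.00666667 -0.01666667  0.01833333]
q [ 0.58  0.6  -0.55  0.51 -1.23 -1.31] F [-0.7  0.8 -1.6] w 0.05220002929951873 T [ 0.507 -0.075  0.05 ]
predicted rim [ 0.5124 -0.0644  0.0284] axis [-0.001 -0.001 -1.   ]
88 axis at z0 [ 0.5117 -0.0662] tilt deg [ 2.83 -1.13] rms 0.0019 axis at rim [ 0.5107 -0.0658] zmin 0.0302
peg 98 [ 0.5177 -0.0784] 0.0039
```

Request:
{"api": "step_arm", "payload": {"commands": [{"tx": -0.09,"ty": 0,"tz": 0.075,"rx": 0,"ry": 0,"rz": 0},{"tx": -0.09,"ty": 0,"tz": 0.075,"rx": 0,"ry": 0,"rz": 0},{"tx": -0.03,"ty": 0,"tz": 0.025,"rx": 0,"ry": 0,"rz": 0},{"tx": 0,"ty": 0,"tz": 0,"rx": 0,"ry": 0,"rz": 0}]}}

```text
time_s: 18.18
eef_pos: [0.5086, -0.0749, 0.0524]
ee_rot: [-0.345, -0.52, 0.743, -0.241]
contact_force: [-0.7, 0.3, -1.7]
grip_width: 0.0518
gripper_force: 30.0
```

Request:
{"api": "step_arm", "payload": {"commands": [{"tx": -0.03,"ty": 0,"tz": 0.025,"rx": 0,"ry": 0,"rz": 0},{"tx": 0,"ty": 0,"tz": 0,"rx": 0,"ry": 0,"rz": 0}]}}

```text
time_s: 18.42
eef_pos: [0.5087, -0.075, 0.0509]
ee_rot: [-0.345, -0.52, 0.743, -0.242]
contact_force: [0.0, -0.8, 3.5]
grip_width: 0.0523
gripper_force: 30.0
```

```bash
python3 pl.py .012 -110; python3 fit.py
```

```text
t 18.425 p [ 0.5087 -0.075   0.0509]
axes x,y,z: [[-0.221, -0.606, 0.764], [-0.94, 0.342, 0.0], [-0.262, -0.718, -0.645]]
shift [-0.01  0.02  0.03]
turn  [ 0.00333333 -0.00833333  0.        ]
q [ 0.58  0.62 -0.55  0.51 -1.2  -1.32] F [ 0.  -0.8  3.5] w 0.05229530902851728 T [ 0.507 -0.075  0.05 ]
predicted rim [ 0.5123 -0.065   0.0133] axis [-0.001 -0.001 -1.   ]
109 axis at z0 [ 0.5117 -0.0665] tilt deg [-0.78 -0.98] rms 0.0016 axis at rim [ 0.512  -0.0662] zmin 0.0097
peg 114 [ 0.515  -0.0786] 0.0039
```

First contact came with the rim about 13 mm above the table. I press a little more for full seating.

Request:
{"api": "step_arm", "payload": {"commands": [{"tx": -0.03,"ty": 0,"tz": 0.025,"rx": 0,"ry": 0,"rz": 0},{"tx": 0,"ty": 0,"tz": 0,"rx": 0,"ry": 0,"rz": 0}]}}

```text
time_s: 18.73
eef_pos: [0.5087, -0.0752, 0.0508]
ee_rot: [-0.346, -0.52, 0.742, -0.243]
contact_force: [-2.8, 3.7, 16.8]
grip_width: 0.0521
gripper_force: 30.0
```

Seated, with 17 N pressing down. I open the fingers.

Request:
{"api": "step_arm", "payload": {"commands": [{"tx": 0,"ty": 0,"tz": 0,"rx": 0,"ry": 0,"rz": 0},{"tx": 0,"ty": 0,"tz": 0,"rx": 0,"ry": 0,"rz": 0},{"tx": 0,"ty": 0,"tz": 0,"rx": 0,"ry": 0,"rz": 0},{"tx": 0,"ty": 0,"tz": 0,"rx": 0,"ry": 0,"rz": 0},{"tx": 0,"ty": 0,"tz": 0,"rx": 0,"ry": 0,"rz": 0},{"tx": 0,"ty": 0,"tz": 0,"rx": 0,"ry": 0,"rz": 0}], "fingers": 1}}

```text
time_s: 19.48
eef_pos: [0.5086, -0.0748, 0.0484]
ee_rot: [-0.345, -0.52, 0.743, -0.241]
contact_force: [0.1, -0.8, -0.2]
grip_width: 0.0873
gripper_force: 0.0
```

Request:
{"api": "step_arm", "payload": {"commands": [{"tx": 0,"ty": 0,"tz": -0.2,"rx": 0,"ry": 0,"rz": 0},{"tx": 0,"ty": 0,"tz": -0.5,"rx": 0,"ry": 0,"rz": 0},{"tx": 0,"ty": 0,"tz": -0.8,"rx": 0,"ry": 0,"rz": 0},{"tx": 0,"ty": 0,"tz": -0.8,"rx": 0,"ry": 0,"rz": 0},{"tx": 0.5,"ty": 0,"tz": -0.5,"rx": 0,"ry": 0,"rz": 0},{"tx": 0,"ty": 0,"tz": 0,"rx": 0,"ry": 0,"rz": 0}]}}

```text
time_s: 20.23
eef_pos: [0.5412, 0.0122, 0.1603]
ee_rot: [-0.343, -0.521, 0.744, -0.241]
contact_force: [0.1, 0.6, -0.4]
grip_width: 0.0878
gripper_force: 0.0
```

```bash
python3 - <<'E'
from m import *
p,R,s=pose(); print(p,s['time_s'],s['contact_force'],s['grip_width'])
for n in('scene','side'):
    ci,im,d=grab(n); P=cloud(ci,d); S=cv2.cvtColor(im,cv2.COLOR_RGB2HSV)[...,1]
    m=(d>0)&(np.hypot(P[...,0]-.511,P[...,1]+.065)<.05)&(P[...,2]>.085)&(P[...,2]<.1)&(S<60)
    if m.sum(): q=P[m];print(n,'cup top',m.sum(),q.mean(0).round(4),np.percentile(q[:,2],[5,50,95]).round(4),cv2.minEnclosingCircle(q[:,:2].astype(np.float32)*1000))
ci,im,d=grab('scene'); cv2.imwrite('pics/f.png',cv2.resize(im[110:300,150:380,::-1],None,fx=3,fy=3,interpolation=cv2.INTER_CUBIC))
E
python3 k.py
```

```text
[0.54115628 0.01215095 0.16027527] 20.225 [ 0.12284633  0.58026482 -0.41852979] 0.08784868734255513
scene cup top 178 [ 0.5141 -0.0695  0.0909] [0.0871 0.0909 0.0942] ((511.51788330078125, -68.04298400878906), 27.30614471435547)
[0.53927852 0.01016289 0.15741792] [0.2 0.8 0.1] 20.475
scene knob 28 [0.606 0.273 0.13 ] -9.6
scene arm 47 [0.566 0.279 0.109] -10.6
side knob 0  
side arm 31 [0.552 0.285 0.112] -6.0
```

View pics/f.png

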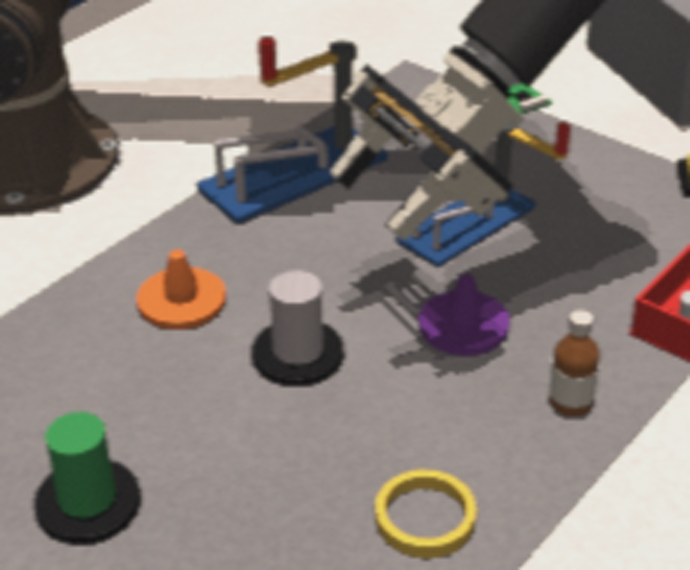

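The cup stands upright on the black base, at (297,320) in the picture with its top at 91 mm. The keeper is at its stop, the other things haven't moved and nothing is touching. I hand it in.

```bash
python3 -c "
from rig import *
print(job_done())"
```

```text
the job is handed in; nothing more can be done
None
```

The keeper arm is round at its stop, and the steel cup sits upside down on the empty peg with its rim resting on the black base; I handed the job in at about 20.5 s, and no verdict came back.

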